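# Open up the slide rule bay

### The job

In the pulled-out drawer, open up the bay that holds the ivory-white pocket slide rule so that a longer rule will fit: press down the brass release key on that bay's ratchet stop and, keeping the key down with your fingertips, push the stop along its bar away from the slide rule until it is fully home against the end block, then let the key spring back up and draw clear. Nothing is to be grasped or lifted; do not ram or force the stop, leave the like stop in the compass bay alone, and leave the loose things lying where they are.

Things in the scene. Friction and masses are not known exactly. Their poses are not given: they have to be found in the camera images.
- rule_bay: The bay to work on, fixed in the drawer: walnut plank 100 (x) x 340 (y) x 10 mm with a groove along y for the rule and, at x = -30 mm, a steel toothed bar along y. Origin: centre of its underside, on the drawer floor 12 mm above the table; z up. +y is the way the stop is pushed back, to the bar's end block (top at 46 mm). The bays are alike but for contents; which is nearer the robot varies.
- rule_key_top (a point): Centre of the top face of the slide rule bay's release key: flat brass pad 30 x 30 mm on top of the stop's carriage, 60 mm above the bay's origin (72 mm above the table) when up. It is pressed straight down and travels with the stop. Around it nothing on the stop is higher than 46 mm above the bay's origin except the thumb post.
- rule_post (a point): Centre of the pushing face of that stop's thumb post, 75 mm above the bay's origin: dark upright steel plate 36 mm wide, 10 mm thick, top 88 mm above the bay's origin. It stands on the +y side of the key; its face looks to the bay's -y, 21 mm from the key's centre (6 mm past the key's edge), so fingertips resting on the key push the stop by this face.
- rule_stop (a joint): Position of the slide rule bay's stop along its bar, m, growing as it is pushed back (bay +y). Starts within 3 mm of 0; home against the end block at 0.098. Dark steel carriage 40 x 60 mm with a flat arm over the groove. With the key up its pawl lets it move towards the rule only; with the key held down it slides at about 3 N.
- rule_key (a joint): How far the slide rule bay's release key is pressed, m: 0 up, 0.009 down on a hard stop. Sprung: 2 N to start, 4.3 N at the bottom; the pawl clears the teeth from about 0.005 on. It springs up when let go; with the stop home the pawl drops into the last gap and the key comes fully up.
- spare_bay: The other, like bay, which holds the drafting compass (same make and axes as rule_bay; its bay centre is 150 mm from the other's, across the bars). Leave its stop and key alone.
- spare_stop (a joint): Position of the compass bay's stop along its bar, m, same meaning; not to be moved.
- spare_key (a joint): How far the compass bay's release key is pressed, m, same meaning; not to be pressed.
- drawer: Walnut drawer, fixed, pulled out of its low cabinet: tray 364 (x) x 444 (y) mm, walls 12 mm thick and 55 mm high, floor 12 mm above the table; the cabinet, 92 mm high, begins 185 mm from the origin on the +x side. Origin on the table under the tray's centre; same axes as the bays.
- slide_rule: Loose ivory-white pocket slide rule, 34 x 125 x 10 mm, lying along the groove of rule_bay between the fixed fence and the stop, with some mm of gap at its ends. Origin: centre of its underside. Leave it.
- compass: Loose chrome drafting compass, about 28 x 120 x 9 mm, lying in the groove of spare_bay. Origin on its underside, near its middle. Leave it.
- cursor_frame: Loose clear acrylic cursor frame, 36 x 48 x 6 mm, on the drawer floor between the bays. Origin: centre of its underside. Leave it.
- eraser: Loose dark eraser, 22 x 50 x 12 mm, on the drawer floor between the bays. Origin: centre of its underside. Leave it.
- protractor: Loose green half-round protractor, 100 mm wide, 4 mm thick, at the back of the drawer. Leave it.
- magnifier: Loose brass-hinged magnifier, 46 x 98 x 8 mm, at the back of the drawer. Leave it.

How it is judged:
By the outcome, as a careful person would: the job done as asked, in the order asked, and still so for the second after the job is handed in, with the robot touching nothing.
It also fails if it takes over 38 s, if anything falls off the work surface, if the arm or the gripper's body presses on something with over 40 N, if the wrist force passes 120 N, or if a joint passes its speed limit or range.

### The arm

A 6-joint arm with a two-finger parallel gripper is mounted at the origin on the work surface. World frame = base frame: x ahead of the robot, y to its left, z up, the work surface at z = 0. Lengths are in m, angles in rad, forces in N, time in s.
With the tool pointing down it reaches from about 0.35 to 0.975 m from the base axis. Payload 4.9 kg.
Tool frame: the origin (TCP) lies midway between the tips of the shut fingers; the grasp point (between the pads) lies 19 mm behind it; z points along the fingers, y is the direction in which the jaws open and shut (so a half turn about z gives the same grasp; the last joint's range is limited). The gripper opens to 85 mm and grips with 20 to 120 N. Pads are 22 mm wide; open, the fingers measure 114 mm over their backs; the gripper's body (76 mm by 85 mm) begins 54 mm behind the grasp point. The pads swing forward as they close: fully open they stand 13 mm farther back than shut.
Start: joints at [-1.422, 0.053, 1.613, -0, 1.476, -0.119], TCP at [0.165, -0.603, 0.209] pointing down, gripper open.
Joint ranges: [-3.01, 3.01], [-1.01, 2.22], [0.06, 2.58], [-1.02, 4.17], [0.09, 2.62], [-3.14, 3.14]. Speed limits (rad/s): [2.57, 2.57, 3.14, 3.14, 3.14, 3.14].

### API

Orientations are given as a rotation vector (axis times angle).
In Python, from workcell import robot gives the robot as it stands. The module is installed in compiled form; this text tells all that it offers.
- The arm moves only by the tool drive_tool, never from a script. Its argument "plan" is a list that holds one entry, the list of rows, each a list of 7 numbers: the turn, a rotation vector about the tool's x, y, z in units of 6 degrees (1.0 is 6 degrees), then the shift along the tool's x, y, z in units of 60 mm (1.0 is 60 mm), then the opening, from -1 (shut) to 1 (fully open). In form: [[[rx, ry, rz, tx, ty, tz, gripper], ...]]. A call has 1 to 20 rows; each row is the pose to reach, as a shift and turn from the pose measured when the call began, along the tool's axes at that moment; what a row does not reach only later rows make up. A row lasts 1/8 s, in which the tool goes at most 62.5 mm and 10.7 degrees, less where a joint would pass 70% of its speed; a pose out of reach is approached as far as the arm can. A call with a gripper value outside its range is refused whole. The fingers move at their own pace and stop on an object; the grip force is fixed at half the most. Time passes only in rows, so rows that repeat a pose let the fingers close. It gives the time, the measured TCP pose, the force and the opening at its end, in the units of the state.
- robot.sense(): the state, without advancing time (a new reading comes with each control period).
- robot.get_image(name): name is "scene" or "top" or "wrist"; returns a dict with "pixels" (400x640x3 uint8, red, green, blue), "z_map" (400x640 float32, m along the optical axis (not along the pixel's ray), 0 where there is no reading), "fx", "fy", "cx", "cy" (pixels), "world_from_camera" (4x4, takes a point from camera to world coordinates). Camera axes: x right, y down, z forward; pixel columns grow to the right and rows downward; lengths in m; the calibration is good to about 2 mm. A picture is of the moment at which its call begins.
- robot.job_done(): hands the job in, once; it reports no verdict.
The state is a dict: "clock": time; "joints": joint angles; "dq": joint speeds; "effort": joint torques, N m; "tool_pos": TCP position; "tool_rot": TCP orientation; "ft_force": force on the tool from outside, world axes, zero at the start; "moment": the same for the moment, N m; "finger_gap": finger opening in m.
Only numpy, scipy, OpenCV 4.12 (cv2) and the standard library are available. Lean on these libraries where they do the work, as an engineer would, in place of code of your own. Each camera call takes 0.05 s, during which the arm holds its last target. There are 200 camera calls.

## Working session

There is one attempt and no reset: what is moved stays moved. The work goes in short steps, Python scripts to look and compute and a tool call to move; the robot and the scene stay as the last step left them, time stands still between calls to the robot, and variables do not carry over. Pictures are saved under pics/ and viewed, about 8 in all and at most 12, crops included, and the job is handed in when it is done.

Besides the shell and the picture viewer there is one more tool, called after "Emit:" as a command line: name --argument value ..., lists and objects as JSON in quotes. drive_tool: Moves the arm, as the interface text tells. Its arguments: {"type":"object","properties":{"plan":{"type":"array"}},"required":["plan"]}

```bash
mkdir -p pics; cat > h.py <<'E'
import numpy as np, cv2
from workcell import robot
from scipy.spatial.transform import Rotation as R
def grab(n,tag):
    d=robot.get_image(n); cv2.imwrite(f'pics/{tag}.png',d['pixels'][:,:,::-1]); np.savez(f'pics/{tag}.npz',**d); return d
def world(d,u,v,z=None):
    z=float(d['z_map'][v,u]) if z is None else z
    p=np.array([(u-d['cx'])/d['fx']*z,(v-d['cy'])/d['fy']*z,z,1]); return (d['world_from_camera']@p)[:3]
def cloud(d):
    v,u=np.mgrid[0:400,0:640]; z=d['z_map']
    P=np.stack([(u-d['cx'])/d['fx']*z,(v-d['cy'])/d['fy']*z,z,np.ones_like(z)],-1)
    return (P@d['world_from_camera'].T)[...,:3]
E
python3 - <<'E'
from h import *
grab('top','top1'); grab('scene','scene1')
s=robot.sense(); print(s['tool_pos'],s['tool_rot'],s['ft_force'],s['finger_gap'],s['clock'])
E
```

```text
[ 0.16532229 -0.60211034  0.20778594] [-3.11163857e+00 -4.19177500e-01 -3.20597893e-05] [-0.25049771 -0.10181431  0.62322503] 0.08566266139228454 0.1
```

View pics/top1.png

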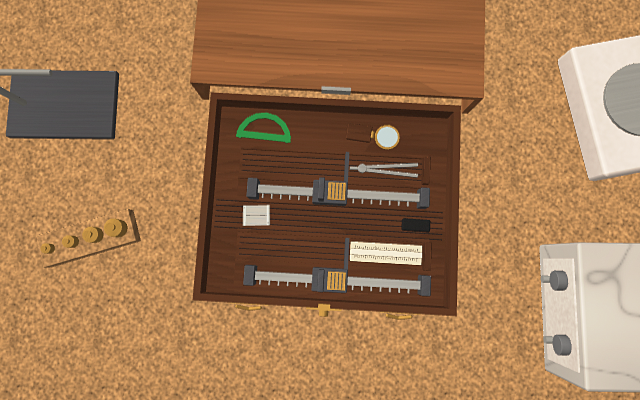

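The top view shows the slide rule (385,252) in the nearer bay. Its key is at (336,281), the post at (319,280) to its left, and the end block at (249,275). The compass bay is the upper one.

```bash
python3 - <<'E'
from h import *
d=np.load('pics/top1.npz'); C=cloud(d)
for n,u,v in [('key',336,281),('post',319,280),('endblk',249,275),('otherend',425,286),('sparekey',336,191),('sparepost',319,190),('spareend',252,188),('spareoe',424,198),('arm',348,250)]:
    print(n,C[v,u].round(4))
im=d['pixels'][225:310,235:440,::-1]
cv2.imwrite('pics/crop1.png',cv2.resize(im,None,fx=3.8,fy=3.8,interpolation=cv2.INTER_CUBIC))
# key cluster
sub=C[265:298,300:360]; z=sub[...,2]
m=(z>.066)&(z<.078); P=sub[m]; print(len(P),P.mean(0),P.min(0),P.max(0))
(c,s,a)=cv2.minAreaRect((P[:,:2]*1000).astype(np.float32)); print(c,s,a)
m=z>.09; P=sub[m]; print(len(P),P.mean(0),P.min(0),P.max(0))
# bay direction: bar end blocks of both bays (z 50-62)
for r in [(262,300),(175,210)]:
  s2=C[r[0]:r[1]]
  for x in [(240,262),(415,435)]:
    q=s2[:,x[0]:x[1]].reshape(-1,3); q=q[(q[:,2]>.05)&(q[:,2]<.066)]; print(len(q),q.mean(0),(q.min(0)+q.max(0))/2)
E
```

```text
key [ 0.4828 -0.0139  0.0708]
post [0.4855 0.0143 0.1007]
endblk [0.4902 0.1326 0.0572]
otherend [ 0.4759 -0.1636  0.0585]
sparekey [ 0.6334 -0.013   0.0697]
sparepost [0.6312 0.0159 0.0964]
spareend [0.6384 0.1315 0.0597]
spareoe [ 0.6243 -0.164   0.06  ]
arm [ 0.5344 -0.0347  0.0523]
334 [ 0.48341732 -0.01394832  0.07201929] [ 0.4681733  -0.02891026  0.06779865] [0.50218782 0.00780212 0.07636022]
(484.80419921875, -9.973577499389648) (38.06257247924805, 31.998579025268555) 85.6920394897461
146 [0.48625268 0.01220294 0.1380458 ] [0.46783429 0.0063741  0.09544188] [0.52233217 0.01738064 0.90077595]
309 [0.48071015 0.1321599  0.05668225] [0.47851091 0.12933625 0.05601537]
207 [ 0.47625854 -0.1643711   0.05720342] [ 0.47590393 -0.16069607  0.05600588]
213 [0.63950616 0.13187875 0.05758308] [0.63973679 0.12957588 0.05630353]
201 [ 0.62561822 -0.16534254  0.0571633 ] [ 0.62586025 -0.16211642  0.05559388]
```

View pics/crop1.png

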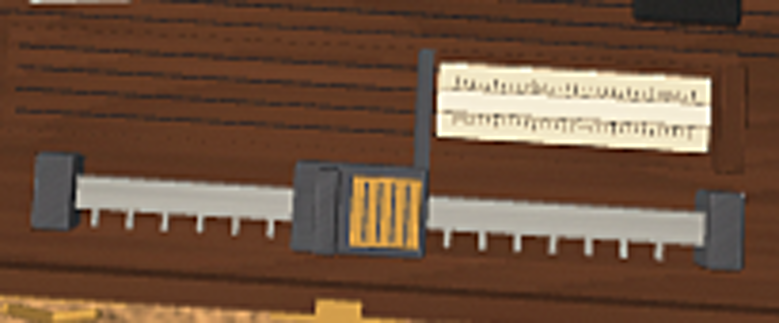

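View pics/scene1.png

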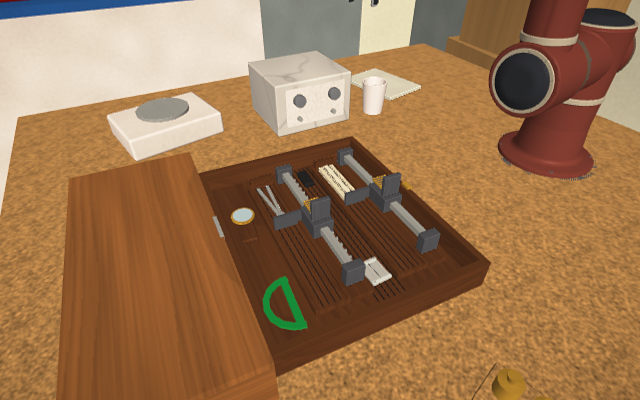

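```bash
cat >> h.py <<'E'
YAW=-0.0475; BY=np.array([-np.sin(YAW),np.cos(YAW),0]); BX=np.array([np.cos(YAW),np.sin(YAW),0])
KEY=np.array([0.483,-0.0139,0.072])
def goal(sgn=None):
    c=[]
    for s in (1,-1):
        y=s*BX; z=np.array([0,0,-1.]); c.append(R.from_matrix(np.c_[np.cross(y,z),y,z]))
    cur=R.from_rotvec(robot.sense()['tool_rot']); return [( (cur.inv()*g).as_rotvec()) for g in c],cur
def bayrel():
    s=robot.sense(); p=s['tool_pos']-KEY; print('t',s['clock'],'bay dx,dy,z mm',1e3*p@BX,1e3*p@BY,1e3*s['tool_pos'][2],'F bay',s['ft_force']@BX,s['ft_force']@BY,s['ft_force'][2],'gap',s['finger_gap']); return s
def rows(dx,dy,z):
    s=robot.sense(); t,cur=goal(); T=KEY+dx*BX+dy*BY; T[2]=z
    print('turns/6deg',[np.round(np.degrees(a)/6,3) for a in t],'shift/60mm',np.round(cur.inv().apply(T-s['tool_pos'])/.06,3),'per mm bay +y,+x:',np.round(cur.inv().apply(BY)/60,4),np.round(cur.inv().apply(BX)/60,4))
E
python3 -c "
from h import *
bayrel(); rows(0,.003,.17)"
```

```text
t 0.1 bay dx,dy,z mm -289.3899097571477 -602.6309114222339 207.78593630958412 F bay -0.24538080957073113 -0.1135936355149329 0.6232250256832721 gap 0.08566266139228454
turns/6deg [array([ -0.013,  -0.013, -11.989]), array([-1.4000e-02,  1.5000e-02,  1.8011e+01])] shift/60mm [ 7.715 -8.099  0.647] per mm bay +y,+x: [ 0.0052 -0.0158  0.    ] [ 0.0158  0.0052 -0.    ]
```

Emit:
drive_tool --plan '[[[0, 0, -1, 0.64, -0.67, 0.05, -1], [0, 0, -2, 1.28, -1.35, 0.1, -1], [0, 0, -3, 1.92, -2.02, 0.15, -1], [0, 0, -4, 2.57, -2.7, 0.2, -1], [0, 0, -5, 3.21, -3.37, 0.25, -1], [0, 0, -6, 3.86, -4.05, 0.3, -1], [0, 0, -7, 4.5, -4.72, 0.35, -1], [0, 0, -8, 5.14, -5.4, 0.4, -1], [0, 0, -9, 5.79, -6.07, 0.45, -1], [0, 0, -10, 6.43, -6.75, 0.5, -1], [0, 0, -11, 7.07, -7.42, 0.57, -1], [0, 0, -12, 7.715, -8.1, 0.65, -1], [0, 0, -12, 7.715, -8.1, 0.65, -1], [0, 0, -12, 7.715, -8.1, 0.65, -1], [0, 0, -12, 7.715, -8.1, 0.65, -1]]]'

```text
clock: 1.98
tool_pos: [0.4827, -0.012, 0.1698]
tool_rot: [-2.274, -2.166, -0.001]
ft_force: [0.9, -0.6, -0.2]
finger_gap: 0.0001
```

```bash
python3 -c "
from h import *
bayrel(); rows(0,.003,.085)
d=grab('wrist','w1'); C=cloud(d); z=C[...,2]; 
m=(z>.066)&(z<.078)&(abs(C[...,0]-.483)<.03)&(abs(C[...,1]+.014)<.03); P=C[m]; print(m.sum(), P.mean(0) if m.sum() else '')
if m.sum():
  Q=P-KEY; print('bay x',np.percentile(Q@BX,[2,98]),'y',np.percentile(Q@BY,[2,98]))"
```

```text
t 1.975 bay dx,dy,z mm -0.35103961226081126 1.9182266500218073 169.77392218085905 F bay 0.9508358419614799 -0.5478082890518762 -0.20777697761209185 gap 0.00012470562927264928
turns/6deg [array([-0.003, -0.015, -0.01 ]), array([-2.400e-02,  5.000e-03,  2.999e+01])] shift/60mm [0.016 0.006 1.413] per mm bay +y,+x: [ 0.0167 -0.      0.    ] [ 0.      0.0167 -0.    ]
860 [ 0.48335683 -0.01322125  0.07228248]
bay x [-0.01425545  0.01485206] y [-0.01327756  0.01429043]
```

View pics/w1.png

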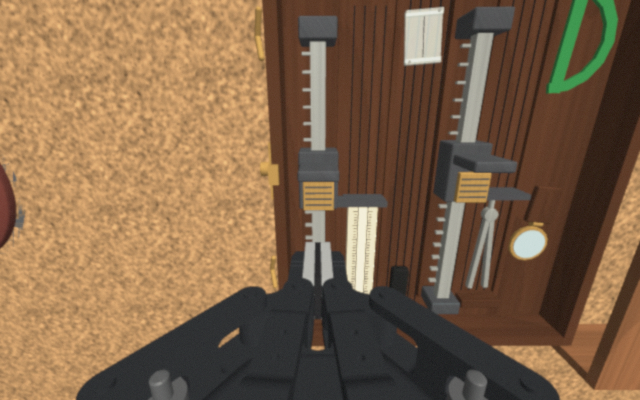

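The wrist view shows the key (319,195), the post directly above it (318,162) and the shut fingertips (317,250) in line with the bar. The key centre agrees with the top view to within 1 mm, so I'm going down.

Emit:
drive_tool --plan '[[[0, 0, 0, 0.02, 0, 0.5, -1], [0, 0, 0, 0.03, 0, 1.0, -1], [0, 0, 0, 0.03, 0, 1.3, -1], [0, 0, 0, 0.03, 0, 1.5, -1], [0, 0, 0, 0.03, 0, 1.55, -1], [0, 0, 0, 0.03, 0, 1.55, -1], [0, 0, 0, 0.03, 0, 1.55, -1]]]'

```text
clock: 2.9
tool_pos: [0.4837, -0.0102, 0.0779]
tool_rot: [2.275, 2.166, 0.003]
ft_force: [-0.3, -0.5, 0.6]
finger_gap: 0.0001
```

```bash
python3 -c "
from h import *
bayrel()"
```

```text
t 2.9 bay dx,dy,z mm 0.4975119677201532 3.7001430694042363 77.91408809003514 F bay -0.22814173020163625 -0.5044374558952787 0.6305034881176248 gap 9.878611710703945e-05
```

Emit:
drive_tool --plan '[[[0, 0, 0, 0, 0, 0.06, -1], [0, 0, 0, 0, 0, 0.1, -1], [0, 0, 0, 0, 0, 0.14, -1], [0, 0, 0, 0, 0, 0.18, -1], [0, 0, 0, 0, 0, 0.21, -1], [0, 0, 0, 0, 0, 0.22, -1], [0, 0, 0, 0, 0, 0.22, -1]]]'

```text
clock: 3.78
tool_pos: [0.4837, -0.0102, 0.0647]
tool_rot: [2.275, 2.167, 0.003]
ft_force: [-0.1, 0.4, -0.6]
finger_gap: -0.0003
```

```bash
python3 -c "
from h import *
bayrel()"
```

```text
t 3.775 bay dx,dy,z mm 0.5141831688451067 3.7470874046418423 64.69503985963915 F bay -0.09720007129322569 0.35509935866975634 -0.6054675502066215 gap -0.0002737651108213184
```

```bash
python3 -c "
from h import *
F=[]
for i in range(4):
  d=grab('wrist','w2'); s=robot.sense(); F.append(s['ft_force'])
print(np.round(F,2)); 
d2=grab('scene','s2')
a=cv2.resize(d['pixels'][100:350,200:440],(576,600)); cv2.imwrite('pics/w2c.png',a[:,:,::-1])
d=d2; cv2.imwrite('pics/s2c.png',cv2.resize(d['pixels'][100:290,280:480],(630,600))[:,:,::-1])"
```

```text
[[-0.23  0.01 -0.08]
 [ 0.16 -0.08  0.51]
 [ 0.07 -0.18  0.1 ]
 [-0.56  0.43  0.21]]
```

View pics/w2c.png

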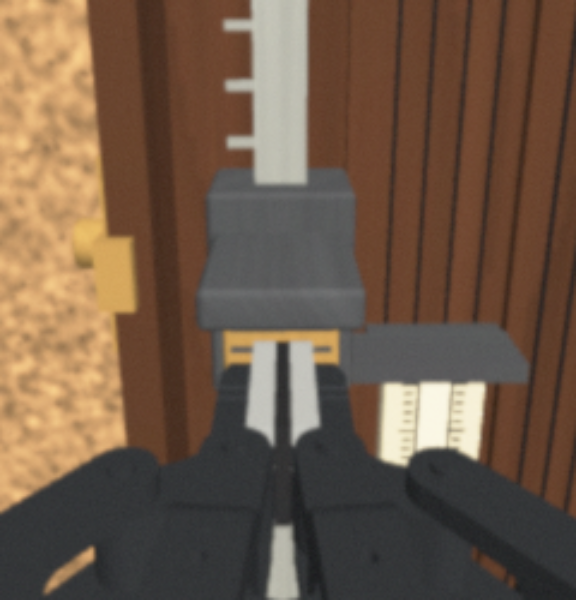

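View pics/s2c.png

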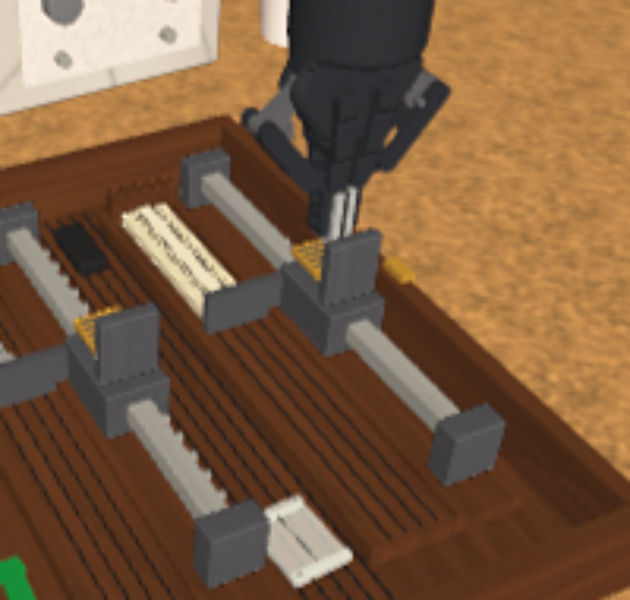

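The wrist crop puts the fingertips (282,345) over the key, but no force shows. I'll use depth to see whether the key is down.

```bash
python3 -c "
from h import *
d=np.load('pics/w2.npz'); C=cloud(d)
for v in (238,239,240,242,244,246,248,250,255,262):
  print(v,[tuple((C[v,u]*1000).round(0).astype(int)) for u in (296,299,308,311,317,324,328,337)])
d=np.load('pics/s2.npz'); C=cloud(d)
for x,y in [(310,245),(305,260),(315,270),(338,235),(350,230),(340,210)]:
  u=280+int(x/3.15);v=100+int(y/3.158); print(x,y,(C[v,u]*1000).round(1))
w=np.load('pics/w1.npz');C=cloud(w);print((C[195,305:335:5]*1000).round(1)[:,2])
"
```

```text
238 [(np.int64(471), np.int64(-5), np.int64(73)), (np.int64(473), np.int64(-6), np.int64(71)), (np.int64(478), np.int64(-6), np.int64(72)), (np.int64(480), np.int64(-6), np.int64(72)), (np.int64(484), np.int64(-5), np.int64(73)), (np.int64(488), np.int64(-5), np.int64(74)), (np.int64(491), np.int64(-6), np.int64(73)), (np.int64(496), np.int64(-6), np.int64(73))]
239 [(np.int64(471), np.int64(-6), np.int64(72)), (np.int64(473), np.int64(-6), np.int64(72)), (np.int64(478), np.int64(-6), np.int64(72)), (np.int64(480), np.int64(-6), np.int64(72)), (np.int64(484), np.int64(-6), np.int64(72)), (np.int64(488), np.int64(-7), np.int64(71)), (np.int64(491), np.int64(-6), np.int64(73)), (np.int64(496), np.int64(-7), np.int64(72))]
240 [(np.int64(471), np.int64(-6), np.int64(73)), (np.int64(473), np.int64(-6), np.int64(73)), (np.int64(478), np.int64(-7), np.int64(72)), (np.int64(480), np.int64(-7), np.int64(72)), (np.int64(484), np.int64(-7), np.int64(72)), (np.int64(488), np.int64(-7), np.int64(72)), (np.int64(491), np.int64(-7), np.int64(73)), (np.int64(496), np.int64(-8), np.int64(72))]
242 [
[... 2042 characters left out ...]
p.int64(488), np.int64(1), np.int64(105)), (np.int64(490), np.int64(1), np.int64(106)), (np.int64(495), np.int64(-3), np.int64(98))]
262 [(np.int64(473), np.int64(-2), np.int64(105)), (np.int64(475), np.int64(-2), np.int64(105)), (np.int64(480), np.int64(2), np.int64(114)), (np.int64(481), np.int64(2), np.int64(113)), (np.int64(484), np.int64(2), np.int64(113)), (np.int64(488), np.int64(1), np.int64(113)), (np.int64(489), np.int64(1), np.int64(112)), (np.int64(494), np.int64(-3), np.int64(106))]
310 245 [485.7 -26.3  72.7]
305 260 [495.9 -17.9  69.5]
315 270 [496.5  -4.   71.6]
338 235 [485.2  -1.6  94.7]
350 230 [477.1  -0.7  97.2]
340 210 [487.1  -2.4 112.6]
[72.9 71.  71.8 70.7 73.2 71.9]
```

Depth shows the key still up (72 mm) and the lowest visible fingertip edge at about 91 mm, although the TCP reads 65 mm. The tips seem to sit above the reported TCP, so I'll go down slowly in force-checked steps.

Emit:
drive_tool --plan '[[[0, 0, 0, 0, 0, 0.04, -1], [0, 0, 0, 0, 0, 0.08, -1], [0, 0, 0, 0, 0, 0.12, -1], [0, 0, 0, 0, 0, 0.15, -1], [0, 0, 0, 0, 0, 0.17, -1], [0, 0, 0, 0, 0, 0.17, -1]]]'

```text
clock: 4.78
tool_pos: [0.4837, -0.0102, 0.0545]
tool_rot: [2.275, 2.167, 0.003]
ft_force: [0.1, 0.1, 0.1]
finger_gap: -0.0001
```

```bash
cat >> h.py <<'E'
def tip(n,tag):
    F=[]
    for i in range(n): d=grab('wrist',tag); F.append(robot.sense()['ft_force'])
    F=np.mean(F,0); bayrel(); print('mean F bay',(F@BX).round(2),(F@BY).round(2),F[2].round(2))
    C=cloud(d)*1000
    s=robot.sense()['tool_pos']*1000
    for u in (297,310,317,324,338):
        # column: print y,z near the tip edge
        col=C[:,u]; j=[v for v in range(150,300) if 0<d['z_map'][v,u]<1]
        e=[v for v in j[:-1] if d['z_map'][v,u]-d['z_map'][v+1,u]>.008]
        print(u,[(v,col[v].round(0)[1:],col[v+1].round(0)[1:]) for v in e][:3])
E
python3 -c "
from h import *
w=np.load('pics/w1.npz');C=cloud(w)*1000
for v in range(238,256,2): print(v,C[v,[308,312,324]].round(0).tolist())
tip(4,'w3')"
```

```text
238 [[469.0, -74.0, 40.0], [487.0, 70.0, 335.0], [487.0, -70.0, 50.0]]
240 [[468.0, -85.0, 22.0], [474.0, -73.0, 49.0], [487.0, -74.0, 48.0]]
242 [[478.0, 0.0, 197.0], [481.0, -0.0, 197.0], [487.0, -1.0, 196.0]]
244 [[478.0, -1.0, 198.0], [481.0, 0.0, 199.0], [487.0, 0.0, 200.0]]
246 [[479.0, 0.0, 201.0], [481.0, 0.0, 202.0], [487.0, 0.0, 202.0]]
248 [[479.0, -0.0, 203.0], [481.0, -0.0, 203.0], [487.0, -1.0, 203.0]]
250 [[479.0, 0.0, 206.0], [481.0, -0.0, 205.0], [487.0, -0.0, 206.0]]
252 [[479.0, 1.0, 209.0], [481.0, 0.0, 208.0], [487.0, -1.0, 207.0]]
254 [[479.0, 0.0, 210.0], [481.0, -1.0, 209.0], [487.0, -0.0, 210.0]]
t 4.975 bay dx,dy,z mm 0.6764333312781616 3.7220782961520795 54.71150023292549 F bay 0.259083421409846 0.3390524293429141 0.4149704479005881 gap -0.00021525486712991102
mean F bay 0.38 0.47 -0.17
297 [(158, array([37., 22.]), array([39., 36.])), (250, array([-8., 72.]), array([-2., 85.])), (277, array([ -2., 109.]), array([  3., 117.]))]
310 []
317 []
324 [(255, array([ 2., 96.]), array([ 72., 220.]))]
338 [(250, array([-9., 73.]), array([-3., 84.])), (277, array([ -3., 109.]), array([  2., 117.]))]
```

Emit:
drive_tool --plan '[[[0, 0, 0, 0, 0, 0.04, -1], [0, 0, 0, 0, 0, 0.08, -1], [0, 0, 0, 0, 0, 0.11, -1], [0, 0, 0, 0, 0, 0.14, -1], [0, 0, 0, 0, 0, 0.17, -1], [0, 0, 0, 0, 0, 0.17, -1]]]'

```text
clock: 5.72
tool_pos: [0.4839, -0.0102, 0.0446]
tool_rot: [2.274, 2.166, 0.004]
ft_force: [-0.7, -0.7, 2.8]
finger_gap: -0.0
```

```bash
python3 -c "
from h import *
tip(4,'w4')"
```

```text
t 5.925 bay dx,dy,z mm 0.785539191259485 3.7020642792104845 44.65962169102492 F bay -1.5328110215593185 0.03739610687620061 3.47074648852154 gap 8.588216170716013e-05
mean F bay -1.14 -0.14 3.11
297 [(161, array([37., 23.]), array([39., 35.])), (176, array([27., 22.]), array([28., 31.])), (277, array([-2., 99.]), array([  3., 107.]))]
310 [(266, array([ 1., 95.]), array([ 72., 210.]))]
317 [(258, array([ 1., 88.]), array([ 72., 210.]))]
324 [(232, array([18., 95.]), array([ 72., 210.]))]
338 [(246, array([ 13., 100.]), array([ 72., 210.])), (277, array([-3., 98.]), array([  2., 107.]))]
```

Contact: 3.1 N upward, so about 4 mm of key travel. Pressing further.

Emit:
drive_tool --plan '[[[0, 0, 0, 0, 0, 0.03, -1], [0, 0, 0, 0, 0, 0.055, -1], [0, 0, 0, 0, 0, 0.07, -1], [0, 0, 0, 0, 0, 0.07, -1], [0, 0, 0, 0, 0, 0.07, -1]]]'

```text
clock: 6.55
tool_pos: [0.484, -0.0102, 0.0406]
tool_rot: [2.274, 2.166, 0.004]
ft_force: [-1.7, -0.1, 5.7]
finger_gap: 0.0002
```

```bash
python3 -c "
from h import *
tip(4,'w5')
C=cloud(np.load('pics/w5.npz'))*1000
for u in (297,299,336,338): print(u,[tuple(C[v,u].round(0)[1:]) for v in range(236,262,3)])"
```

```text
t 6.75 bay dx,dy,z mm 0.8467175496268092 3.6999394486552237 40.599486852939584 F bay -1.660679222893125 -0.2564702131760407 5.579344519853102 gap 8.009438229510518e-05
mean F bay -2.19 -0.38 5.21
297 [(156, array([41., 22.]), array([ 72., 206.])), (162, array([37., 22.]), array([39., 34.])), (277, array([-2., 95.]), array([  3., 103.]))]
310 []
317 [(239, array([18., 97.]), array([ 72., 206.]))]
324 []
338 [(177, array([26., 21.]), array([27., 31.])), (277, array([-3., 94.]), array([  2., 102.]))]
297 [(np.float64(18.0), np.float64(93.0)), (np.float64(18.0), np.float64(97.0)), (np.float64(17.0), np.float64(98.0)), (np.float64(16.0), np.float64(99.0)), (np.float64(16.0), np.float64(101.0)), (np.float64(15.0), np.float64(101.0)), (np.float64(13.0), np.float64(100.0)), (np.float64(12.0), np.float64(100.0)), (np.float64(10.0), np.float64(100.0))]
299 [(np.float64(18.0), np.float64(93.0)), (np.float64(18.0), np.float64(96.0)), (np.float64(18.0), np.float64(99.0)), (np.float64(17.0), np.float64(100.0)), (np.float64(16.0), np.float64(101.0)), (np.float64(15.0), np.float64(101.0)), (np.float64(12.0), np.float64(99.0)), (np.float64(11.0), np.float64(100.0)), (np.float64(10.0), np.float64(100.0))]
336 [(np.float64(17.0), np.float64(93.0)), (np.float64(17.0), np.float64(97.0)), (np.float64(17.0), np.float64(98.0)), (np.float64(16.0), np.float64(100.0)), (np.float64(15.0), np.float64(100.0)), (np.float64(13.0), np.float64(100.0)), (np.float64(12.0), np.float64(100.0)), (np.float64(10.0), np.float64(100.0)), (np.float64(9.0), np.float64(100.0))]
338 [(np.float64(17.0), np.float64(93.0)), (np.float64(17.0), np.float64(97.0)), (np.float64(17.0), np.float64(99.0)), (np.float64(16.0), np.float64(100.0)), (np.float64(15.0), np.float64(99.0)), (np.float64(13.0), np.float64(100.0)), (np.float64(12.0), np.float64(101.0)), (np.float64(11.0), np.float64(101.0)), (np.float64(9.0), np.float64(100.0))]
```

Force is 5.2 N, above the 4.3 N bottom load, so the key is on its stop. Now I'll take up the gap and push gently.

Emit:
drive_tool --plan '[[[0, 0, 0, 0.03, 0, 0, -1], [0, 0, 0, 0.06, 0, 0, -1], [0, 0, 0, 0.09, 0, 0, -1], [0, 0, 0, 0.12, 0, 0, -1], [0, 0, 0, 0.15, 0, 0, -1], [0, 0, 0, 0.19, 0, 0, -1], [0, 0, 0, 0.23, 0, 0, -1], [0, 0, 0, 0.27, 0, 0, -1], [0, 0, 0, 0.3, 0, 0, -1], [0, 0, 0, 0.3, 0, 0, -1]]]'

```text
clock: 8.0
tool_pos: [0.485, 0.008, 0.0407]
tool_rot: [2.274, 2.166, 0.005]
ft_force: [1.5, -1.4, 3.8]
finger_gap: 0.0002
```

```bash
cat >> h.py <<'E'
def stop(tag,n=3):
    F=[]
    for i in range(n): d=grab('wrist',tag); F.append(robot.sense()['ft_force'])
    F=np.mean(F,0); bayrel(); print('mean F bay',(F@BX).round(2),(F@BY).round(2),F[2].round(2))
    for k,d in (('wrist',d),('top',grab('top',tag+'t'))):
        C=cloud(d).reshape(-1,3); Q=C-KEY; x=Q@BX; y=Q@BY; z=C[:,2]
        m=(abs(x)<.02)&(z>.096)&(z<.104)&(y>0)&(y<.16); print(k,'post top y',np.percentile(y[m]*1e3,[3,50,97]).round(1) if m.sum() else None)
        # flat arm over the groove z~.05
        m=(x>.03)&(x<.06)&(z>.045)&(z<.062)&(y>-.05)&(y<.12); print(k,'arm y',m.sum(),np.percentile(y[m]*1e3,[5,50,95]).round(1) if m.sum() else None)
E
python3 -c "
from h import *
for f in ('w1','top1'):
    C=cloud(np.load('pics/%s.npz'%f)).reshape(-1,3); Q=C-KEY; x=Q@BX; y=Q@BY; z=C[:,2]
    m=(abs(x)<.02)&(z>.096)&(z<.104)&(y>0)&(y<.16); print('before',f,np.percentile(y[m]*1e3,[3,50,97]).round(1))
    m=(x>.03)&(x<.06)&(z>.045)&(z<.062)&(y>-.05)&(y<.12); print('arm',m.sum(),np.percentile(y[m]*1e3,[5,50,95]).round(1))
stop('w6')"
```

```text
before w1 [22.4 27.5 31.6]
arm 198 [-17.5 -14.1 -12.1]
before top1 [21.2 26.  30.7]
arm 65 [-18.6 -15.7 -13.2]
t 8.15 bay dx,dy,z mm 1.0481386553797207 21.968832967303666 40.74381029728203 F bay 0.8696743523745885 -0.3278810962042679 3.8212356006970234 gap 2.8020706035067466e-05
mean F bay 0.87 -1.06 4.3
wrist post top y [17.2 43.5 49. ]
wrist arm y 689 [-0.7  4.   5.4]
top post top y None
top arm y 46 [-1.5  1.6  4.1]
```

The stop has moved about 17.5 mm along with the tip, with the key still down at 4.3 N and only about 1 N of resistance. Continuing.

Emit:
drive_tool --plan '[[[0, 0, 0, 0.04, 0, 0.01, -1], [0, 0, 0, 0.09, 0, 0.01, -1], [0, 0, 0, 0.15, 0, 0.01, -1], [0, 0, 0, 0.21, 0, 0.01, -1], [0, 0, 0, 0.27, 0, 0.01, -1], [0, 0, 0, 0.33, 0, 0.01, -1], [0, 0, 0, 0.39, 0, 0.01, -1], [0, 0, 0, 0.45, 0, 0.01, -1], [0, 0, 0, 0.51, 0, 0.01, -1], [0, 0, 0, 0.57, 0, 0.01, -1], [0, 0, 0, 0.63, 0, 0.01, -1], [0, 0, 0, 0.69, 0, 0.01, -1], [0, 0, 0, 0.75, 0, 0.01, -1], [0, 0, 0, 0.81, 0, 0.01, -1], [0, 0, 0, 0.87, 0, 0.01, -1], [0, 0, 0, 0.93, 0, 0.01, -1], [0, 0, 0, 0.97, 0, 0.01, -1], [0, 0, 0, 1.0, 0, 0.01, -1], [0, 0, 0, 1.0, 0, 0.01, -1]]]'

```text
clock: 10.58
tool_pos: [0.4878, 0.0679, 0.0406]
tool_rot: [2.275, 2.167, 0.004]
ft_force: [-0.6, -2.8, 6.5]
finger_gap: 0.0002
```

```bash
python3 -c "
from h import *
stop('w7')"
```

```text
t 10.725 bay dx,dy,z mm 0.9354048822758018 81.92467136592633 40.57222131090781 F bay -0.6899907709777807 -2.289238690051609 6.5405112165202315 gap -2.7462059039777853e-05
mean F bay -0.59 -1.67 6.54
wrist post top y [ 77.  103.4 108.9]
wrist arm y 680 [59.3 64.  65.3]
top post top y None
top arm y 39 [58.3 60.8 64. ]
```

Emit:
drive_tool --plan '[[[0, 0, 0, 0.03, 0, 0, -1], [0, 0, 0, 0.07, 0, 0, -1], [0, 0, 0, 0.11, 0, 0, -1], [0, 0, 0, 0.15, 0, 0, -1], [0, 0, 0, 0.19, 0, 0, -1], [0, 0, 0, 0.22, 0, 0, -1], [0, 0, 0, 0.24, 0, 0, -1], [0, 0, 0, 0.26, 0, 0, -1], [0, 0, 0, 0.27, 0, 0, -1], [0, 0, 0, 0.28, 0, 0, -1], [0, 0, 0, 0.28, 0, 0, -1]]]'

```text
clock: 12.15
tool_pos: [0.4885, 0.0848, 0.0406]
tool_rot: [-2.275, -2.167, -0.004]
ft_force: [0.1, -1.6, 4.8]
finger_gap: -0.0003
```

```bash
python3 -c "
from h import *
stop('w8')"
```

```text
t 12.3 bay dx,dy,z mm 0.797230755611835 98.80392085846374 40.60003403793478 F bay 0.5341827311691628 -2.4627345433546526 4.919728219797957 gap -0.0005864683256700004
mean F bay -0.05 -2.71 5.21
wrist post top y [ 94.1 120.2 125.7]
wrist arm y 670 [76.1 80.8 82.2]
top post top y None
top arm y 29 [75.8 78.6 80.7]
```

Emit:
drive_tool --plan '[[[0, 0, 0, 0.01, 0, 0, -1], [0, 0, 0, 0.02, 0, 0, -1], [0, 0, 0, 0.03, 0, 0, -1], [0, 0, 0, 0.04, 0, 0, -1], [0, 0, 0, 0.05, 0, 0, -1], [0, 0, 0, 0.06, 0, 0, -1], [0, 0, 0, 0.06, 0, 0, -1]]]'

```text
clock: 13.22
tool_pos: [0.4886, 0.0884, 0.0406]
tool_rot: [-2.275, -2.167, -0.003]
ft_force: [-0.1, -2.3, 4.7]
finger_gap: 0.0
```

```bash
python3 -c "
from h import *
stop('w9')"
```

```text
t 13.375 bay dx,dy,z mm 0.7949363530603467 102.45074065373255 40.61605171095924 F bay -0.3539964694907727 -2.0837026641145076 5.019513942596299 gap -6.64734918564505e-05
mean F bay 0.44 -2.56 4.83
wrist post top y [ 97.6 124.  129.3]
wrist arm y 679 [79.8 84.4 85.8]
top post top y None
top arm y 27 [79.4 82.8 84.4]
```

Emit:
drive_tool --plan '[[[0, 0, 0, 0.01, 0, 0, -1], [0, 0, 0, 0.02, 0, 0, -1], [0, 0, 0, 0.03, 0, 0, -1], [0, 0, 0, 0.04, 0, 0, -1], [0, 0, 0, 0.04, 0, 0, -1]]]'

```text
clock: 14.05
tool_pos: [0.4887, 0.0905, 0.0406]
tool_rot: [2.275, 2.167, 0.002]
ft_force: [0.3, -3.8, 5.0]
finger_gap: 0.0002
```

```bash
python3 -c "
from h import *
stop('w10')"
```

```text
t 14.2 bay dx,dy,z mm 0.7718158987060918 104.50387106828431 40.64202404168454 F bay -0.07081218309826265 -3.790098030859832 5.263164713766824 gap -0.00014168968126624938
mean F bay 0.37 -4.21 4.99
wrist post top y [ 99.9 124.  129.4]
wrist arm y 681 [79.7 84.4 85.8]
top post top y None
top arm y 16 [79.3 81.3 84.5]
```

Emit:
drive_tool --plan '[[[0, 0, 0, 0.01, 0, 0, -1], [0, 0, 0, 0.02, 0, 0, -1], [0, 0, 0, 0.02, 0, 0, -1]]]'

```text
clock: 14.62
tool_pos: [0.4887, 0.0913, 0.0406]
tool_rot: [2.274, 2.166, 0.001]
ft_force: [-0.2, -3.6, 6.0]
finger_gap: 0.0001
```

```bash
python3 -c "
from h import *
stop('w11')"
```

```text
t 14.775 bay dx,dy,z mm 0.7093841808591083 105.36183733374708 40.59528409504124 F bay -0.8513891020542237 -3.711057447431189 5.0927993698331875 gap -0.0003802358108861382
mean F bay -0.09 -4.02 5.01
wrist post top y [100.7 123.9 129.3]
wrist arm y 684 [79.8 84.5 85.8]
top post top y None
top arm y 16 [79.4 81.4 84.5]
```

The stop stays put (arm at 84.4 to 84.5 mm) while the tip slides on the key at a steady 4 N, so it is home. Lifting straight up.

Emit:
drive_tool --plan '[[[0, 0, 0, 0, 0, -0.04, -1], [0, 0, 0, 0, 0, -0.08, -1], [0, 0, 0, 0, 0, -0.12, -1], [0, 0, 0, 0, 0, -0.16, -1], [0, 0, 0, 0, 0, -0.2, -1], [0, 0, 0, 0, 0, -0.3, -1], [0, 0, 0, 0, 0, -0.5, -1], [0, 0, 0, 0, 0, -0.9, -1], [0, 0, 0, 0, 0, -1.5, -1], [0, 0, 0, -0.3, 0, -2.2, -1], [0, 0, 0, -1, 0, -2.6, -1], [0, 0, 0, -2, 0, -2.6, -1], [0, 0, 0, -2, 0, -2.6, -1], [0, 0, 0, -2, 0, -2.6, -1]]]'

```text
clock: 16.58
tool_pos: [0.4827, -0.0284, 0.1969]
tool_rot: [2.275, 2.166, 0.002]
ft_force: [0.4, 0.5, -0.1]
finger_gap: -0.0001
```

```bash
python3 -c "
from h import *
stop('w12')
for n in ('w12','w12t','top1'):
    C=cloud(np.load('pics/%s.npz'%n)).reshape(-1,3); Q=C-KEY; x=Q@BX; y=Q@BY; z=C[:,2]
    m=(abs(x)<.012)&(abs(y-(.0983 if n!='top1' else 0))<.010)&(z<.085); print(n,'key z',m.sum(),np.median(z[m]) if m.any() else None)
    m=(abs(x-.15)<.012)&(abs(y)<.010)&(z<.085); print(n,'spare key z',m.sum(),np.median(z[m]) if m.any() else None)
    m=(x>.18)&(x<.21)&(z>.045)&(z<.062)&(y>-.05)&(y<.12); print('spare arm y',np.percentile(y[m]*1e3,[5,50,95]).round(1) if m.any() else None)
d=np.load('pics/w12.npz')
cv2.imwrite('pics/end.png',d['pixels'][:,:,::-1])
t=np.load('pics/w12t.npz')['pixels'][90:310,190:465,::-1]; cv2.imwrite('pics/endt.png',cv2.resize(t,None,fx=2.7,fy=2.7))"
```

```text
t 16.725 bay dx,dy,z mm 0.2858419883406546 -13.471453912572015 196.46907404384922 F bay 0.1995631081108775 0.6718772590898368 0.21752544627205206 gap 0.00023574262678285307
mean F bay -0.1 0.29 0.11
wrist post top y [119.1 123.6 128.2]
wrist arm y 196 [79.5 82.4 85.2]
top post top y [118.7 123.1 127.8]
top arm y 65 [78.6 81.4 84.2]
w12 key z 583 0.07233857254122383
w12 spare key z 389 0.07205132441288647
spare arm y [-10.3  -6.7  -4.2]
w12t key z 177 0.07235737794956387
w12t spare key z 159 0.07172312848516205
spare arm y [-10.9  -8.1  -5.5]
top1 key z 180 0.0723040818076931
top1 spare key z 160 0.07157224915835592
spare arm y [-11.   -8.2  -5.4]
```

View pics/end.png

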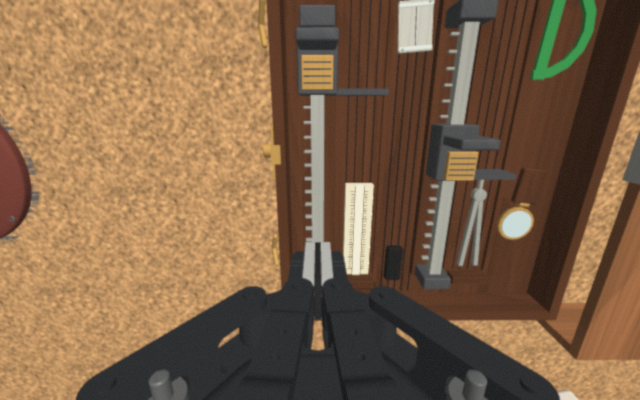

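View pics/endt.png

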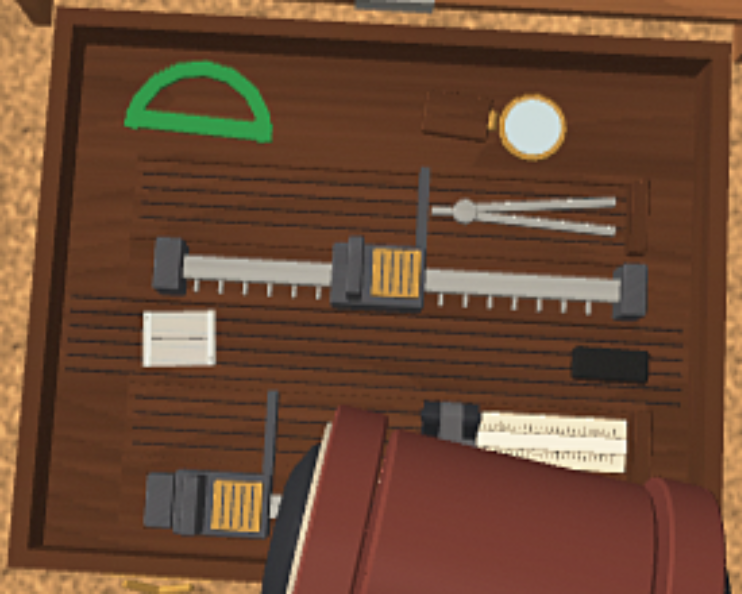

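The stop's carriage is against the end block (wrist view 318,20; top crop 160,500). The key is up at 72.3 mm, the spare bay is unchanged, and the loose things are where they were. The tool is clear and reads no force, so I'm handing in.

```bash
python3 -c "
from workcell import robot
print(robot.job_done())"
```

```text
the job is handed in; nothing more can be done
None
```

The slide rule bay is open: I pressed its key down and kept it down while pushing the stop back to the end block. I then lifted straight up and drew clear, and handed in at about 16.7 s.

**Last checks**
- **Stop home:** it moved about 97–98.5 mm by camera, depending on the view. It then stood still while the fingertips slid on over the key at a steady 4 N or so. The last pictures show the carriage against the end block.
- **Key:** it is back up at 72.3 mm, the same as at the start.
- **Compass bay:** its stop and key read the same as before in the top view.
- **Loose things:** by eye, none had moved in the last pictures. In the final top view the arm hid part of the slide rule's bay, but the wrist view shows the rule in place.
- **Robot:** the tool is clear, with no force on it.

**Disagreements**
- **Fingertip height:** the fingertips sat about 26 mm above the reported TCP. My first press therefore stopped short of the key, and I found contact by force instead.
- **How the stop was pushed:** it moved mostly by fingertip friction on the held-down key. I can't confirm the fingertips ever bore on the post face.

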